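Cover the open movements for the night

TASK

Closing time at the watchmaker's bench: put each of the four clear dust covers over the open movement it fits, the smallest cover on the smallest movement and so on up to the largest, so that every cover stands flat on the bench around its movement. Set them down gently: don't drop them, press them onto the movements or push the movements about. Leave the finished pocket watch and the benzine jar where they are.

Things in the scene. Friction and masses are not known exactly. Their poses are not given: they have to be found in the camera images.
- cover_small: Smallest clear dust cover, for the wristwatch movement (30 mm): empty bell standing open side down on the bench, 52 mm outside diameter, 46 mm inside, 52 mm high to its flat top; on that an upright dark wooden knob, 18 mm diameter, 26 mm tall (52 to 78 mm above the rim). 50 to 90 g. Origin: centre of the rim plane; z up through the knob.
- cover_medium: Second smallest clear dust cover, for the pocket-watch movement (50 mm): empty bell standing open side down on the bench, 72 mm outside diameter, 66 mm inside, 58 mm high to its flat top; on that an upright dark wooden knob, 18 mm diameter, 26 mm tall (58 to 84 mm above the rim). 80 to 145 g. Origin: centre of the rim plane; z up through the knob.
- cover_large: Second largest clear dust cover, for the deck-watch movement (70 mm): empty bell standing open side down on the bench, 92 mm outside diameter, 86 mm inside, 66 mm high to its flat top; on that an upright dark wooden knob, 18 mm diameter, 26 mm tall (66 to 92 mm above the rim). 125 to 225 g. Origin: centre of the rim plane; z up through the knob.
- cover_xlarge: Largest clear dust cover, for the clock movement (90 mm): empty bell standing open side down on the bench, 112 mm outside diameter, 106 mm inside, 82 mm high to its flat top; on that an upright dark wooden knob, 18 mm diameter, 26 mm tall (82 to 108 mm above the rim). 195 to 340 g. Origin: centre of the rim plane; z up through the knob.
- wrist_movement: Smallest open movement: a wristwatch movement, brass and nickel with a balance wheel, gripped in a knurled aluminium holder; round, 30 mm diameter, 19 mm high in all, loose, standing on the bench. Origin: centre of its underside; z up.
- pocket_movement: Second smallest open movement: a pocket-watch movement in a knurled aluminium holder; round, 50 mm diameter, 22 mm high in all, loose, standing on the bench. Origin: centre of its underside; z up.
- deck_movement: Second largest open movement: a deck-watch movement in a knurled aluminium holder; round, 70 mm diameter, 28 mm high in all, loose, standing on the bench. Origin: centre of its underside; z up.
- clock_movement: Largest open movement: a round two-plate brass clock movement with wheels, face down on a knurled aluminium ring; round, 90 mm diameter, 58 mm high in all, loose, standing on the bench. Origin: centre of its underside; z up.
- benzine_jar: Bystander, leave alone: low amber glass benzine jar with a white lid and a small white ball knob, 62 mm diameter, 67 mm high, loose. Origin: centre of its underside.
- finished_watch: Bystander, leave alone: finished pocket watch in its closed brass case, white dial up, lying flat, 48 mm diameter, 13 mm thick, with a crown and bow reaching 47 mm from its centre along its own x, loose. Origin: centre of its underside.

How it is judged:
By the outcome, as a careful person would: the job done as asked, in the order asked, and still so for the second after the job is handed in, with the robot touching nothing.
It also fails if it takes over 106 s, if anything falls off the work surface, if the arm or the gripper's body presses on something with over 40 N, if the wrist force passes 120 N, or if a joint passes its speed limit or range.

ROBOT

A 6-joint arm with a two-finger parallel gripper is mounted at the origin on the work surface. World frame = base frame: x ahead of the robot, y to its left, z up, the work surface at z = 0. Lengths are in m, angles in rad, forces in N, time in s.
With the tool pointing down it reaches from about 0.375 to 0.925 m from the base axis. Payload 5.7 kg.
Tool frame: the origin (TCP) lies midway between the tips of the shut fingers; the grasp point (between the pads) lies 19 mm behind it; z points along the fingers, y is the line along which they close (so a half turn about z gives the same grasp; the last joint's range is limited). The gripper opens to 88 mm and grips with 3 to 60 N. Pads are 20 mm wide; open, the fingers measure 115 mm over their backs; the gripper's body (75 mm by 178 mm) begins 61 mm behind the grasp point.
Start: joints at [-1.376, 0.359, 1.51, -0, 1.272, -0.115], TCP at [0.183, -0.571, 0.223] pointing down, gripper open.
Joint ranges: [-2.97, 2.97], [-1.01, 2.36], [0.21, 2.38], [-0.96, 4.11], [0.2, 2.71], [-2.98, 2.98]. Speed limits (rad/s): [2.39, 2.39, 3.14, 3.14, 3.14, 3.14].

INTERFACE

Orientations are given as a unit quaternion [x, y, z, w].
In Python, from bench import move_ptp, servo_line, goto_joints, move_gripper, sleep, inverse_kinematics, capture, PlanningError, close_job, spot_in, silhouettes, current_clock, current_joint_pos, current_qvel, current_joint_torque, current_position, current_orientation, current_force, current_torque, current_finger_gap, current_grip_force gives the robot as it stands. Calls block until the motion is done:
- move_ptp(position, orientation): joint-space move of the TCP to a pose.
- servo_line(position, orientation=None, rate=0.15, contact_N=None): straight line of the TCP; orientation=None keeps the orientation; rate is the mean speed in m/s. With contact_N (N) it stops when the force on the tool has changed by that much, and returns True; else False.
- goto_joints(angles): joint-space move.
- move_gripper(opening): finger opening in m; the grip force is fixed at half the most; returns when the fingers have stopped.
- sleep(seconds).
- inverse_kinematics(position, orientation): joint angles nearest the present ones, or None.
- capture(name): name is "scene" or "side" or "wrist"; returns a dict with "image" (384x512x3 uint8, blue, green, red), "range_z" (384x512 float32, m along the optical axis (not along the pixel's ray), 0 where there is no reading), "intrinsics" (3x3 intrinsics, pixels), "R" (3x3) and "t" (3): a world point X has camera coordinates R X + t. Camera axes: x right, y down, z forward; pixel columns grow to the right and rows downward; lengths in m; the calibration is good to about 2 mm. A picture is of the moment at which its call begins.
A pose or a line that the arm cannot do raises PlanningError and nothing moves.
- close_job(): hands the job in; it is judged then, once.
Trained networks look in the newest picture that a camera, given by its name, has taken for a name from the list of things; names that differ only in an ending like _2 or _b are one class to them, and where a whole thing is asked for, a point or a joint stands for the part that bears it (a point fixed in the world has none). Each returns a list of dicts, best first, with "conf" (0 to 1); they miss things now and then, are a little off and sometimes report something else, mostly with a low value. They report only what shows in the picture. A call takes as long as a camera call.
- spot_in(camera, query): "xy" ([column, row] in pixels, amid what is visible of it).
- silhouettes(camera, query): "region" (384x512 bool, what is visible of it) and "xy" ([column, row] in pixels, amid what is visible of it).
Readings, each from a call of its own:
- current_clock(): time.
- current_joint_pos(): joint angles.
- current_qvel(): joint speeds.
- current_joint_torque(): joint torques, N m.
- current_position(): TCP position.
- current_orientation(): TCP orientation.
- current_force(): force on the tool from outside, world axes, zero at the start.
- current_torque(): the same for the moment, N m.
- current_finger_gap(): finger opening in m.
- current_grip_force(): force on a finger pad.
Only numpy, scipy, OpenCV 4.12 (cv2) and the standard library are available. Lean on these libraries where they do the work, as an engineer would, in place of code of your own. Each camera call takes 0.05 s, during which the arm holds its last target. There are 200 camera calls.

## Working session

There is one attempt and no reset: what is moved stays moved. The work goes in short steps, each a Python script; the robot and the scene stay as the last script left them, time stands still between calls to the robot, and variables do not carry over. Pictures are saved under pics/ and viewed, at most 14 in all, crops included, and the job is handed in when it is done.

```bash
mkdir -p pics; ls
python3 - <<'E'
from bench import *
import cv2,numpy as np
N="cover_small cover_medium cover_large cover_xlarge wrist_movement pocket_movement deck_movement clock_movement benzine_jar finished_watch".split()
ims=[]
for c in("scene","side"):
    d=capture(c); ims.append(d["image"]); np.savez(f"{c}.npz",**d)
    C=-d["R"].T@d["t"]; print(c,"cam",C.round(3))
    K=np.linalg.inv(d["intrinsics"])
    for n in N:
        for r in silhouettes(c,n)[:2]:
            m=r["region"]; u,v=r["xy"]
            ys,xs=np.nonzero(m); z=d["range_z"][ys,xs]; ok=z>0
            P=(np.c_[xs,ys,np.ones(len(xs))]@K.T*z[:,None])[ok]
            W=(P-d["t"])@d["R"]
            s="" if len(W)==0 else f"med {np.median(W,0).round(3)} lo {np.percentile(W,3,axis=0).round(3)} hi {np.percentile(W,97,axis=0).round(3)}"
            print(n,round(r["conf"],2),int(u),int(v),m.sum(),s)
for c,i in zip("ab",ims): cv2.imwrite(f"pics/{c}0.png",cv2.resize(i,(800,600)))
print(current_clock())
E
```

```text
pics
scene cam [ 0.829 -0.506  0.637]
cover_small 0.89 338 132 476 med [0.627 0.294 0.04 ] lo [0.602 0.283 0.002] hi [0.648 0.322 0.077]
cover_medium 0.8 204 313 1847 med [ 0.614 -0.3    0.055] lo [ 0.578 -0.326  0.   ] hi [ 0.64  -0.263  0.083]
cover_large 0.98 186 218 1910 med [ 0.463 -0.155  0.062] lo [ 0.413 -0.185  0.002] hi [ 0.493 -0.106  0.086]
cover_xlarge 0.57 223 178 2307 med [ 0.473 -0.02   0.076] lo [ 0.417 -0.051  0.005] hi [0.511 0.042 0.091]
wrist_movement 0.64 255 149 109 med [0.454 0.15  0.013] lo [0.438 0.142 0.   ] hi [0.464 0.168 0.018]
pocket_movement 0.48 281 118 216 med [0.465 0.296 0.016] lo [ 0.44   0.282 -0.   ] hi [0.484 0.323 0.022]
deck_movement 0.73 272 212 708 med [ 0.604 -0.026  0.023] lo [ 0.572 -0.048  0.003] hi [0.631 0.009 0.027]
deck_movement 0.56 204 315 1738 med [ 0.614 -0.3    0.055] lo [ 0.579 -0.325  0.006] hi [ 0.639 -0.265  0.083]
clock_movement 0.93 133 276 2054 med [ 0.459 -0.302  0.047] lo [ 0.415 -0.334  0.005] hi [ 0.488 -0.262  0.052]
benzine_jar 0.83 311 164 589 med [0.614 0.147 0.044] lo [0.584 0.133 0.005] hi [0.636 0.185 0.062]
b
[... 701 characters left out ...]
.451 0.164 0.013] lo [ 0.437  0.143 -0.   ] hi [0.465 0.173 0.017]
pocket_movement 0.94 271 338 682 med [0.462 0.314 0.017] lo [0.441 0.29  0.002] hi [0.484 0.332 0.021]
deck_movement 0.67 223 195 619 med [0.597 0.    0.022] lo [ 0.57  -0.034  0.004] hi [0.627 0.022 0.025]
clock_movement 0.61 293 122 908 med [ 0.449 -0.277  0.043] lo [ 0.411 -0.326 -0.   ] hi [ 0.487 -0.25   0.052]
benzine_jar 0.58 204 252 927 med [0.606 0.173 0.044] lo [0.583 0.138 0.003] hi [0.635 0.193 0.062]
finished_watch 0.49 229 156 268 med [ 0.607 -0.151  0.009] lo [ 0.584 -0.182 -0.002] hi [ 0.633 -0.134  0.012]
finished_watch 0.29 204 253 875 med [0.605 0.173 0.044] lo [0.583 0.141 0.005] hi [0.633 0.193 0.062]
1.1
```

View pics/a0.png

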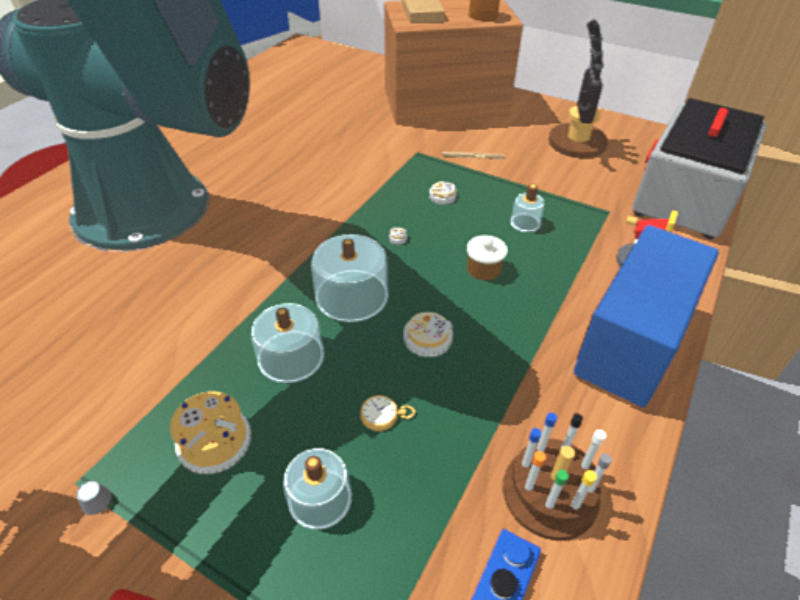

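```bash
cat > fit.py <<'E'
import numpy as np
from scipy.optimize import least_squares
def cloud(d):
    v,u=np.nonzero(d["range_z"]>0); z=d["range_z"][v,u]
    P=np.c_[u,v,np.ones(len(u))]@np.linalg.inv(d["intrinsics"]).T*z[:,None]
    return (P-d["t"])@d["R"]
def disc(W,xy,r,search,zlo,zhi):
    """centre of a disc of radius r: all points of the band near xy inside it, mean of extremes"""
    p=W[(np.hypot(*(W[:,:2]-xy).T)<search)&(W[:,2]>zlo)&(W[:,2]<zhi)]
    if len(p)<4: return None
    f=lambda c:np.maximum(np.hypot(*(p[:,:2]-c).T)-r,0)
    c=p[:,:2].mean(0)
    c=least_squares(lambda c:np.r_[f(c),1e-2*(c-p[:,:2].mean(0))],c).x
    return c.round(4),p[:,:2].mean(0).round(4),len(p),np.percentile(p[:,2],95).round(4)
E
python3 - <<'E'
from fit import *
A=[cloud(np.load(c+".npz")) for c in("scene","side")]
K=dict(small=(.622,.31,.052,.026),medium=(.608,-.288,.058,.036),large=(.452,-.14,.066,.046),xlarge=(.458,.005,.082,.056))
M=dict(wrist=(.451,.157,.019,.015),pocket=(.462,.308,.022,.025),deck=(.6,-.013,.028,.035),clock=(.45,-.294,.058,.045))
for n,(x,y,h,r) in K.items():
    for W in A:
        print(n,"knobtop",disc(W,(x,y),.009,.035,h+.02,.13),"belltop",disc(W,(x,y),r,r+.015,h-.005,h+.005))
for n,(x,y,h,r) in M.items():
    for W in A: print(n,disc(W,(x,y),r,r+.015,h*.55,h+.01))
E
```

```text
small knobtop (array([0.6244, 0.306 ]), array([0.6244, 0.306 ]), 29, np.float64(0.08)) belltop (array([0.626 , 0.3057]), array([0.6253, 0.3024]), 113, np.float64(0.0544))
small knobtop (array([0.625 , 0.3119]), array([0.6241, 0.3127]), 91, np.float64(0.078)) belltop (array([0.6226, 0.3154]), array([0.6224, 0.3161]), 345, np.float64(0.0536))
medium knobtop (array([ 0.6047, -0.2909]), array([ 0.6054, -0.2915]), 91, np.float64(0.0847)) belltop (array([ 0.6064, -0.2926]), array([ 0.6071, -0.2934]), 952, np.float64(0.0592))
medium knobtop (array([ 0.6053, -0.2861]), array([ 0.6048, -0.2856]), 21, np.float64(0.0827)) belltop (array([ 0.604 , -0.2817]), array([ 0.604 , -0.2817]), 199, np.float64(0.0583))
large knobtop (array([ 0.4488, -0.1413]), array([ 0.4494, -0.1419]), 55, np.float64(0.0934)) belltop (array([ 0.4496, -0.1429]), array([ 0.4516, -0.145 ]), 909, np.float64(0.0671))
large knobtop (array([ 0.4491, -0.1368]), array([ 0.4485, -0.1355]), 35, np.float64(0.0912)) belltop (array([ 0.4485, -0.1313]), array([ 0.4482, -0.1307]), 522, np.float64(0.0658))
xlarge knobtop (array([0.457 , 
[... 288 characters left out ...]
4]), 1204, np.float64(0.0819))
wrist (array([0.4508, 0.1557]), array([0.4516, 0.1544]), 71, np.float64(0.0181))
wrist (array([0.4518, 0.159 ]), array([0.4516, 0.1608]), 132, np.float64(0.0174))
pocket (array([0.4624, 0.3065]), array([0.4629, 0.3022]), 131, np.float64(0.0217))
pocket (array([0.4615, 0.309 ]), array([0.4621, 0.3101]), 506, np.float64(0.0207))
deck (array([ 0.6006, -0.0178]), array([ 0.6003, -0.0181]), 507, np.float64(0.0269))
deck (array([ 0.5977, -0.0085]), array([ 0.5984, -0.0076]), 446, np.float64(0.0252))
clock (array([ 0.4493, -0.2968]), array([ 0.4493, -0.2968]), 1349, np.float64(0.052))
clock (array([ 0.4478, -0.2886]), array([ 0.4478, -0.2885]), 470, np.float64(0.051))
```

Run:
```python
from bench import *
from fit import *
import cv2
print(current_position(),current_orientation())
Q=[1,0,0,0]
K=dict(small=(.6247,.309,.052,.026),medium=(.605,-.2885,.058,.036),large=(.449,-.139,.066,.046),xlarge=(.457,.0043,.082,.056))
M=dict(wrist=(.451,.157,.019,.015),pocket=(.462,.308,.022,.025),deck=(.6,-.013,.028,.035),clock=(.449,-.293,.058,.045))
ims=[]
for i,(x,y) in enumerate([(.5,-.24),(.5,-.05),(.5,.12),(.5,.28)]):
    try: move_ptp([x,y,.33],Q)
    except PlanningError as e: print(x,y,e); continue
    d=capture("wrist"); W=cloud(d); ims.append(d["image"]); np.savez(f"w{i}.npz",**d)
    C=-d["R"].T@d["t"]; print(i,"cam",C.round(3),"t",current_clock(), "view lo/hi",np.percentile(W[:,:2],[2,98],axis=0).round(2).tolist())
    for n,(x,y,h,r) in K.items():
        k=disc(W,(x,y),.009,.03,h+.02,.13); b=disc(W,(x,y),r,r+.015,h-.005,h+.005)
        if k: print(" ",n,k,b)
    for n,(x,y,h,r) in M.items():
        k=disc(W,(x,y),r,r+.015,h*.6,h+.01)
        if k: print(" ",n,k)
cv2.imwrite("pics/w.png",cv2.resize(np.vstack([np.hstack(ims[:2]),np.hstack(ims[2:])]),(800,600)) if len(ims)==4 else ims[0])
```

```text
[ 0.18290731 -0.57142589  0.22262842] [ 9.88030925e-01  1.54255920e-01  7.71433257e-06 -4.09732541e-05]
0 cam [ 0.565 -0.241  0.491] t 2.8667 view lo/hi [[0.18, -0.58], [0.69, 0.1]]
  medium (array([ 0.605 , -0.2899]), array([ 0.6048, -0.2896]), 201, np.float64(0.0853)) (array([ 0.6052, -0.2894]), array([ 0.6052, -0.2894]), 2179, np.float64(0.0591))
  large (array([ 0.4491, -0.1402]), array([ 0.4497, -0.1405]), 168, np.float64(0.0925)) (array([ 0.4517, -0.1413]), array([ 0.4517, -0.1413]), 2932, np.float64(0.0666))
  xlarge (array([0.4568, 0.0041]), array([0.4576, 0.0027]), 196, np.float64(0.1083)) (array([0.4592, 0.002 ]), array([0.4593, 0.0017]), 4995, np.float64(0.0824))
  deck (array([ 0.5993, -0.0145]), array([ 0.5998, -0.0156]), 1830, np.float64(0.0266))
  clock (array([ 0.4494, -0.2944]), array([ 0.4494, -0.2944]), 2776, np.float64(0.0519))
1 cam [ 0.566 -0.051  0.492] t 3.7 view lo/hi [[0.18, -0.39], [0.69, 0.29]]
  medium (array([ 0.6053, -0.2896]), array([ 0.6049, -0.2884]), 226, np.float64(0.0852)) (array([ 0.6054, -0.2875]), array([ 0.6053, -0.2862]), 2078, np.float64(0.0
[... 1453 characters left out ...]
rray([ 0.6   , -0.0124]), 1799, np.float64(0.0268))
3 cam [0.566 0.278 0.491] t 5.2 view lo/hi [[0.18, -0.04], [0.69, 0.61]]
  small (array([0.6243, 0.3099]), array([0.6243, 0.3098]), 201, np.float64(0.079)) (array([0.6242, 0.3096]), array([0.6242, 0.3096]), 939, np.float64(0.0532))
  xlarge (array([0.4573, 0.0049]), array([0.4577, 0.0064]), 200, np.float64(0.109)) (array([0.4581, 0.0074]), array([0.4595, 0.0098]), 4826, np.float64(0.0829))
  wrist (array([0.4527, 0.1573]), array([0.4528, 0.1575]), 265, np.float64(0.0184))
  pocket (array([0.4628, 0.307 ]), array([0.4632, 0.3066]), 720, np.float64(0.0214))
  deck (array([ 0.6004, -0.0127]), array([ 0.6   , -0.0108]), 1876, np.float64(0.027))
```

View pics/w.png

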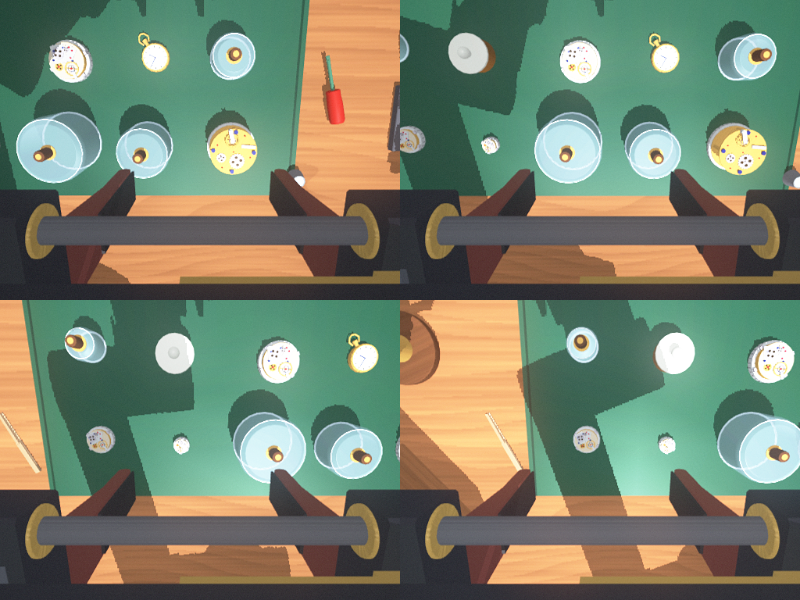

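```bash
cat > job.py <<'E'
from bench import *
import numpy as np
Q=[1,0,0,0]
J=dict(small=((.6245,.3098),(.4523,.157),.052),medium=((.605,-.2895),(.4624,.3068),.058),
       large=((.449,-.1395),(.6001,-.0132),.066),xlarge=((.4573,.0046),(.4495,-.2940),.082))
def run(n):
    a,b,h=J[n]; g=h+.005
    servo_line([*current_position()[:2],.23],Q)
    move_ptp([*a,.23],Q); move_gripper(.045)
    servo_line([*a,g+.03],rate=.2)
    hit=servo_line([*a,g],rate=.05,contact_N=4)
    zg=current_position()[2]; move_gripper(0)
    print(n,"grasp z",zg.round(4),hit,"gap",current_finger_gap(),"F",current_grip_force())
    servo_line([*a,g+.02],rate=.05); servo_line([*a,g+.125],rate=.2)
    print(" held gap",current_finger_gap(),"force",np.round(current_force(),2))
    servo_line([*b,g+.125],rate=.2)
    servo_line([*b,zg+.015],rate=.15); sleep(.2)
    hit=servo_line([*b,zg-.002],rate=.012,contact_N=2)
    print(" down",hit,(current_position()[2]-zg).round(4),np.round(current_force(),2),"gap",current_finger_gap())
    move_gripper(.045); servo_line([*b,g+.035],rate=.08); servo_line([*b,.23],rate=.2)
    print(" t",current_clock())
E
python3 -c "
from job import *
run('small')
import cv2
d=capture('wrist');e=capture('side')
cv2.imwrite('pics/s1.png',cv2.resize(np.hstack([d['image'],e['image']]),(800,300)))
from fit import *
W=cloud(d);print(disc(W,J['small'][1],.009,.03,.07,.13))
"
```

```text
small grasp z 0.0569 False gap 0.017546379406322542 F 29.986526370048523
 held gap 0.016774871220964258 force [-1.22  0.17 -1.54]
 down True 0.0001 [-1.49  0.53  4.25] gap 0.017437167229750975
 t 16.3667
(array([0.4523, 0.1571]), array([0.4531, 0.1569]), 284, np.float64(0.079))
```

View pics/s1.png

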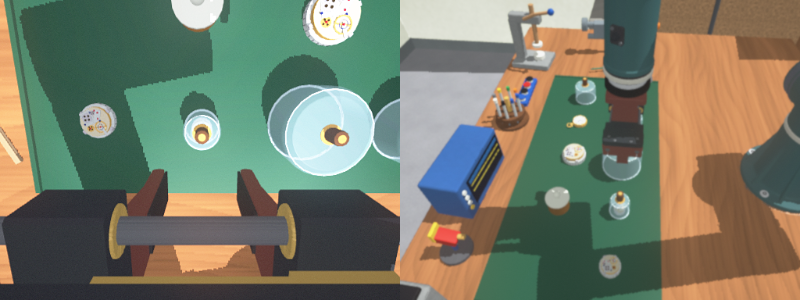

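The wrist view (about 201,130) shows the small cover standing upright over the wrist movement, with its knob top at 79 mm. Next come the other three.

```bash
python3 -c "
from job import *
from fit import *
for n in ('medium','large'):
    run(n); d=capture('wrist'); print(disc(cloud(d),J[n][1],.009,.03,J[n][2]+.02,.13))
"
```

```text
medium grasp z 0.0629 False gap 0.01738274376108122 F 30.00022977590561
 held gap 0.01724208684565724 force [-0.14 -0.36 -2.05]
 down True 0.0003 [-0.14  0.92  4.69] gap 0.017217190024632838
 t 29.45
(array([0.4625, 0.3065]), array([0.463 , 0.3064]), 289, np.float64(0.0848))
large grasp z 0.0709 False gap 0.017278165511383017 F 29.998328983783722
 held gap 0.01729897246560634 force [ 0.17 -0.16 -3.  ]
 down True 0.0001 [-1.02  0.74  5.02] gap 0.017144001947130758
 t 40.2417
(array([ 0.5998, -0.0134]), array([ 0.6001, -0.0133]), 305, np.float64(0.0928))
```

```bash
python3 -c "
from job import *
from fit import *
import cv2
n='xlarge'
run(n); d=capture('wrist'); print(disc(cloud(d),J[n][1],.009,.03,J[n][2]+.02,.13))
servo_line([.45,-.15,.33]); move_ptp([.183,-.571,.3],Q)
a=capture('scene');e=capture('side')
cv2.imwrite('pics/f.png',np.hstack([a['image'],e['image']])[:, :]) 
cv2.imwrite('pics/f.png',cv2.resize(cv2.imread('pics/f.png'),(800,300)))
for i in (a,e):
    W=cloud(i)
    for n,(_,b,h) in J.items(): print(n,disc(W,b,.009,.035,h+.02,.13))
"
```

```text
xlarge grasp z 0.0869 False gap 0.01735276240556038 F 29.99941885471344
 held gap 0.01709700103768346 force [ 0.55  0.33 -3.97]
 down True 0.0001 [-0.05  0.79  5.68] gap 0.01741193336659423
 t 50.3833
(array([ 0.449 , -0.2942]), array([ 0.4494, -0.2943]), 329, np.float64(0.1088))
small (array([0.452 , 0.1557]), array([0.4521, 0.154 ]), 31, np.float64(0.0785))
medium (array([0.4618, 0.3026]), array([0.4621, 0.3021]), 23, np.float64(0.0845))
large (array([ 0.5988, -0.0144]), array([ 0.5991, -0.0157]), 50, np.float64(0.0931))
xlarge (array([ 0.4487, -0.2948]), array([ 0.45  , -0.2956]), 84, np.float64(0.1088))
small (array([0.4524, 0.1593]), array([0.4522, 0.1599]), 63, np.float64(0.0777))
medium (array([0.4623, 0.3085]), array([0.4625, 0.3091]), 95, np.float64(0.0843))
large (array([ 0.5993, -0.011 ]), array([ 0.5991, -0.01  ]), 43, np.float64(0.0908))
xlarge (array([ 0.4484, -0.2911]), array([ 0.4487, -0.2902]), 30, np.float64(0.1066))
```

View pics/f.png

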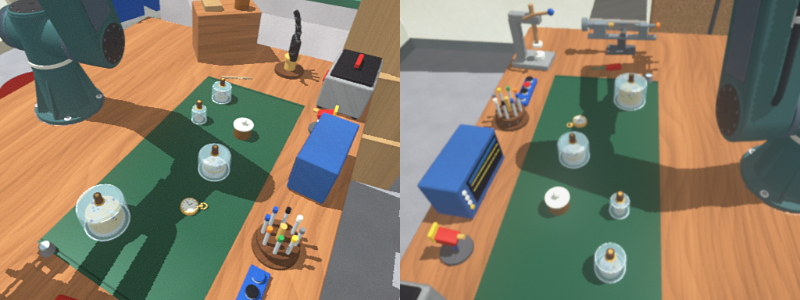

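All four covers stand flat over their movements: xlarge at (103,212), large at (214,162), small at (199,112) and medium at (222,92) in the scene view. The watch and jar haven't been moved.

```bash
python3 -c "
from bench import *
print(close_job())"
```

```text
the job is handed in; nothing more can be done
None
```

All four dust covers stand flat over their matching movements, placed smallest to largest in about 52 s, with the watch and jar left where they were, and the job is handed in.

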